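# Index gyro motors by rolling and pack them in a transit case

### The arm

A 6-joint arm with a two-finger parallel gripper is mounted at the origin on the work surface. World frame = base frame: x ahead of the robot, y to its left, z up, the work surface at z = 0. Lengths are in m, angles in rad, forces in N, time in s.
With the tool pointing down it reaches from about 0.2 to 0.875 m from the base axis. Payload 3.4 kg.
Tool frame: the origin (TCP) lies between the finger pads; the fingertips stand 25 mm ahead of it and the grasp point (between the pads) lies 6 mm ahead of it (r.nose_length is the z of the fingertips in the tool frame, in m); z points along the fingers, x is the direction in which the jaws open and shut, and the axes are right-handed (so a half turn about z gives the same grasp; the last joint's range is limited). The gripper opens to 94 mm and grips with 3 to 60 N. Pads are 16 mm wide; open, the fingers measure 119 mm over their backs; the gripper's body (75 mm by 177 mm) begins 78 mm behind the grasp point.
Start: joints at [-1.446, 0.276, 1.505, -0, 1.361, -0.121], TCP at [0.14, -0.558, 0.23] pointing down, gripper open.
Joint ranges: [-2.89, 2.89], [-0.75, 2.08], [0.22, 2.7], [-1.18, 4.32], [0.11, 2.71], [-2.7, 2.7]. Speed limits (rad/s): [2.57, 2.57, 3.14, 3.14, 3.14, 3.14].

### API

Orientations are given as a unit quaternion [w, x, y, z].
In Python, from plant import r, gripper_to, inverse_kinematics, vision, models, telemetry gives the robot as it stands. Calls block until the motion is done:
- r.move_to(position, orientation): joint-space move of the TCP to a pose.
- r.move_l(position, rot=None, vel=0.15, guard=None): straight line of the TCP; rot=None keeps the orientation; vel is the mean speed in m/s. With guard (N) it stops when the force on the tool has changed by that much, and returns True; else False.
- r.movej(angles): joint-space move.
- gripper_to(opening, f_grip=None): finger opening in m; f_grip is the grip in N (None keeps the last); returns when the fingers have stopped.
- r.hold(seconds).
- inverse_kinematics(position, orientation): joint angles nearest the present ones, or None.
- vision.snapshot(name): name is "scene" or "top"; returns the picture (420x560x3 uint8, red, green, blue); there is no depth.
- vision.get_calibration(name): a dict with "fx", "fy", "cx", "cy" (pixels), "position" and "orientation" of the camera in the world. Camera axes: x right, y down, z forward; pixel columns grow to the right and rows downward; lengths in m; the calibration is good to about 2 mm. A picture is of the moment at which its call begins. get_calibration takes no time and is no camera call.
A pose or a line that the arm cannot do raises r.PlanningError and nothing moves.
- r.sign_off(): hands the job in, once; it reports no verdict.
Trained networks look in the newest picture that a camera, given by its name, has taken for a name from the list of things; names that differ only in an ending like _2 or _b are one class to them, and where a whole thing is asked for, a point or a joint stands for the part that bears it (a point fixed in the world has none). Each returns a list of dicts, best first, with "score" (0 to 1); they miss things now and then, are a little off and sometimes report something else, mostly with a low value. They report only what shows in the picture. A call takes as long as a camera call. They do not tell look-alikes from the thing itself.
- models.boxes_of(thing, camera): "at" ([x, y, z] in m, in world coordinates, good to about 4 mm: the middle of the surface that is visible of it).
- models.regions_of(thing, camera): "pixels" (420x560 bool, what is visible of it).
- models.mark_of(thing, camera): "at" ([x, y, z] in m, in world coordinates, good to about 4 mm: a listed point, or the origin of a listed thing).
Readings, each from a call of its own:
- telemetry.current_t(): time.
- telemetry.current_joints(): joint angles.
- telemetry.current_dq(): joint speeds.
- telemetry.current_joint_efforts(): joint torques, N m.
- telemetry.current_ee_pos(): TCP position.
- telemetry.current_tool_rot(): TCP orientation.
- telemetry.current_wrist_force(): force on the tool from outside, world axes, zero at the start.
- telemetry.current_torque(): the same for the moment, N m.
- telemetry.current_opening(): finger opening in m.
Only numpy, scipy, OpenCV 4.12 (cv2) and the standard library are available. Lean on these libraries where they do the work, as an engineer would, in place of code of your own. Each camera call takes 0.05 s, during which the arm holds its last target. There are 200 camera calls.

### The job

First roll every gyro motor along the blue mat until its yellow stripe faces straight up, so that all of them lie on the mat stripe-up together. Then pack them into the grey transit case: lower each one gently, without dropping or ramming it, to lie fully down in a foam saddle of its own with the yellow stripe still up. Leave the torch, the power unit and the jar where they are.

Things in the scene. Friction and masses are not known exactly. Their poses are not given: they have to be found in the camera images.
- motor1: Gyro motor, maybe absent: aluminium can, 48 mm diameter, 100 mm long, black end bands, 8 mm brass stub at +x; 0.25 to 0.5 kg. Lies on its side, rolls freely (coasts a few mm). Origin: centre of the can. x: along its axis. Yellow stripe 11 mm wide on its +z side (z up = stripe up), thin red line on +y, thin green line on -y. Starts with the stripe 1.2 to 1.6 rad to one side.
- motor2: Gyro motor, maybe absent: aluminium can, 48 mm diameter, 100 mm long, black end bands, 8 mm brass stub at +x; 0.25 to 0.5 kg. Lies on its side, rolls freely (coasts a few mm). Origin: centre of the can. x: along its axis. Yellow stripe 11 mm wide on its +z side (z up = stripe up), thin red line on +y, thin green line on -y. Starts with the stripe 1.2 to 1.6 rad to one side.
- motor3: Gyro motor, maybe absent: aluminium can, 48 mm diameter, 100 mm long, black end bands, 8 mm brass stub at +x; 0.25 to 0.5 kg. Lies on its side, rolls freely (coasts a few mm). Origin: centre of the can. x: along its axis. Yellow stripe 11 mm wide on its +z side (z up = stripe up), thin red line on +y, thin green line on -y. Starts with the stripe 1.2 to 1.6 rad to one side.
- motor4: Gyro motor, maybe absent: aluminium can, 48 mm diameter, 100 mm long, black end bands, 8 mm brass stub at +x; 0.25 to 0.5 kg. Lies on its side, rolls freely (coasts a few mm). Origin: centre of the can. x: along its axis. Yellow stripe 11 mm wide on its +z side (z up = stripe up), thin red line on +y, thin green line on -y. Starts with the stripe 1.2 to 1.6 rad to one side.
- case: Open grey case, fixed on the mat: outside 146 (x) by 396 (y) by 90 mm high, walls 8 mm, floor 6 mm. Origin: centre of its underside. Two foam strips along y (x 23 to 49 mm and -49 to -23 mm) have four notches 50 mm wide, 14 mm deep, bottoms 18 mm above the underside: saddles for motors lying along the case's x, either end first. Between the strips: free room for fingers.
- saddle0 (a point): Saddle 0 of the case, at y = -138 mm in the case: the point where the centre of a motor comes to lie, 42 mm above the underside of the case (45 mm above the bench, 48 mm below the rim). Any motor may go in any saddle.
- saddle1 (a point): Saddle 1 of the case, at y = -46 mm in the case: the point where the centre of a motor comes to lie, 42 mm above the underside of the case (45 mm above the bench, 48 mm below the rim). Any motor may go in any saddle.
- saddle2 (a point): Saddle 2 of the case, at y = 46 mm in the case: the point where the centre of a motor comes to lie, 42 mm above the underside of the case (45 mm above the bench, 48 mm below the rim). Any motor may go in any saddle.
- saddle3 (a point): Saddle 3 of the case, at y = 138 mm in the case: the point where the centre of a motor comes to lie, 42 mm above the underside of the case (45 mm above the bench, 48 mm below the rim). Any motor may go in any saddle.
- mat: Blue rubber mat 500 (x) by 980 mm (y), fixed, top 3 mm above the bench; origin: centre of its underside. Low aluminium roll stops (25 mm high) at y = +-450 mm keep motors on it. A motor rolls without slipping, 24 mm per radian; a fingertip pressed lightly on its top and drawn sideways rolls it half as far as the finger goes.
- torch: Bystander: copper-brown torch standing on end, 42 mm in diameter, 125 mm tall; origin at the centre of its foot.
- power_box: Bystander: black power unit 100 x 160 x 75 mm; origin at the centre of its underside.
- flux: Bystander: amber jar 50 mm in diameter, 110 mm tall; origin at the centre of its underside.
There are look-alikes about, which are no part of the job. Leave any pink look-alike of the motor3 alone.

How it is judged:
By the outcome, as a careful person would: the job done as asked, in the order asked, and still so for the second after the job is handed in, with the robot touching nothing.
Of motor1, motor2, motor3, motor4 only 3 to 4 are there at a start; the rules pass over those that are not, and their reading is None.
At some moment in a run one of motor1, motor2, motor3, motor4 may be knocked a few centimetres aside while the robot is not near it.
It also fails if it takes over 210 s, if anything falls off the work surface, if the arm or the gripper's body presses on something with over 40 N, if the wrist force passes 120 N, or if a joint passes its speed limit or range.

## Working session

There is one attempt and no reset: what is moved stays moved. The work goes in short steps, each a Python script; the robot and the scene stay as the last script left them, time stands still between calls to the robot, and variables do not carry over. Pictures are saved under pics/ and viewed, about 12 in all and at most 16, crops included, and the job is handed in when it is done.

```bash
ls; mkdir -p pics
python3 - <<'E'
from plant import r, vision, models, telemetry
import cv2
for n in ("scene","top"):
    im=vision.snapshot(n); cv2.imwrite(f"pics/{n}0.png",cv2.resize(im[:,:,::-1],None,fx=1.42,fy=1.42,interpolation=cv2.INTER_CUBIC))
    print(n,vision.get_calibration(n))
    for t in ("motor1","case","saddle0","saddle3","torch","power_box","flux"):
        print(t,[(d["at"],round(d["score"],2)) for d in models.mark_of(t,n)])
print(telemetry.current_t(),r.nose_length)
E
```

```text
pics
scene {'fx': 544.0854552577473, 'fy': 544.0854552577473, 'cx': 266.98304563149946, 'cy': 209.78614562610989, 'position': array([1.08744383, 0.99551723, 1.25296714]), 'orientation': array([-0.10610724,  0.27614526,  0.88993642, -0.34712853])}
motor1 [([0.4417, -0.107, 0.0261], 0.88), ([0.5594, 0.6101, 0.0293], 0.87), ([0.4281, -0.3208, 0.0274], 0.78), ([0.4364, 0.3175, 0.0264], 0.77), ([0.2388, 0.3196, 0.027], 0.63), ([0.4368, 0.1627, 0.0286], 0.61), ([0.6138, -0.4059, 0.0011], 0.33)]
case [([0.6388, -0.0333, 0.0057], 0.97)]
saddle0 [([0.6379, -0.0805, 0.0454], 0.9), ([0.6392, 0.0137, 0.0431], 0.83), ([0.6381, 0.1043, 0.0484], 0.78), ([0.6387, -0.1699, 0.0496], 0.59)]
saddle3 [([0.6379, -0.0805, 0.0454], 0.9), ([0.6392, 0.0137, 0.0431], 0.83), ([0.6381, 0.1043, 0.0484], 0.78), ([0.6387, -0.1699, 0.0496], 0.59)]
torch [([0.6129, -0.4089, 0.0022], 0.9)]
power_box [([0.6563, 0.3871, 0.0045], 0.91)]
flux [([0.7044, -0.3171, 0.0069], 0.8)]
top {'fx': 475.61414604506916, 'fy': 475.61414604506916, 'cx': 274.6117250517608, 'cy': 206.4784993718635, 'position': array([0.2635729 , 0.09739499, 1.61876655]), 'orientation': array([-0.0407381 ,  0.70606626, -0.7054606 ,  0.04621885])}
motor1 [([0.4376, 0.3198, 0.0259], 0.96), ([0.4272, -0.321, 0.0315], 0.94), ([0.445, -0.1093, 0.0249], 0.84), ([0.2404, 0.3192, 0.0228], 0.78), ([0.4374, 0.1624, 0.0327], 0.77), ([0.5585, 0.6062, 0.028], 0.62)]
case [([0.6398, -0.0322, 0.0005], 0.9)]
saddle0 [([0.636, -0.1723, 0.0446], 0.7), ([0.6374, -0.0734, 0.0456], 0.64), ([0.6364, 0.0092, 0.0444], 0.61), ([0.6352, 0.1047, 0.0496], 0.59)]
saddle3 [([0.636, -0.1723, 0.0446], 0.7), ([0.6374, -0.0734, 0.0456], 0.64), ([0.6364, 0.0092, 0.0444], 0.61), ([0.6352, 0.1047, 0.0496], 0.59)]
torch [([0.6095, -0.4083, 0.0058], 0.73), ([0.5829, 0.0013, -0.0028], 0.18)]
power_box [([0.6604, 0.3828, 0.0027], 0.8)]
flux [([0.7083, -0.3158, 0.0033], 0.76)]
0.8 0.025
```

View pics/top0.png

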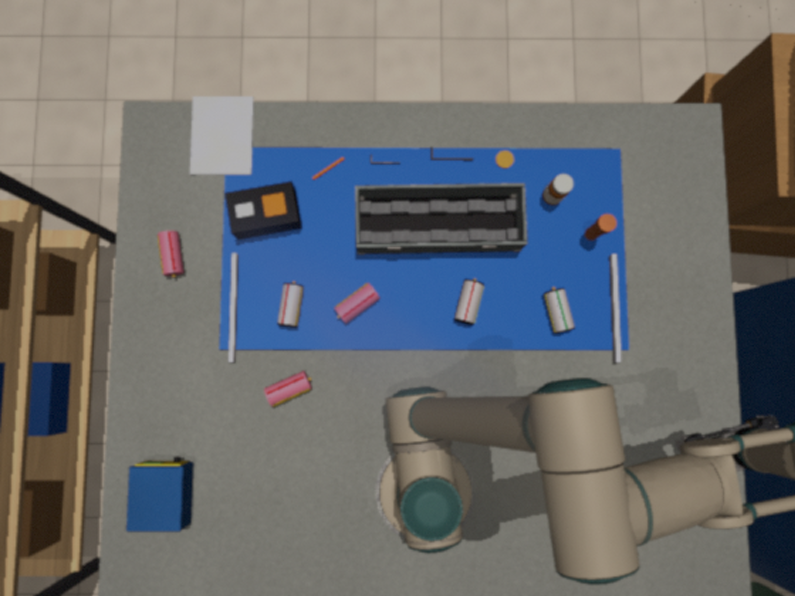

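View pics/scene0.png

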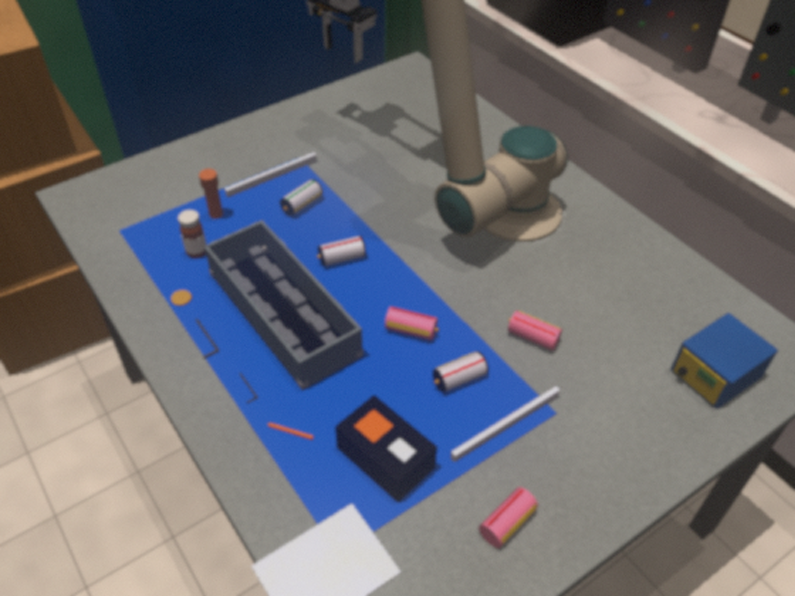

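```bash
cat > h.py <<'E'
from plant import r, gripper_to, inverse_kinematics, vision, models, telemetry
import numpy as np, cv2
from scipy.spatial.transform import Rotation as R
from scipy.optimize import least_squares
C={n:vision.get_calibration(n) for n in("scene","top")}
RAD=.024; ZC=.027
def proj(P,n):
    c=C[n]; w,x,y,z=c["orientation"]; q=(np.asarray(P)-c["position"])@R.from_quat([x,y,z,w]).as_matrix()
    return np.stack([c["fx"]*q[...,0]/q[...,2]+c["cx"],c["fy"]*q[...,1]/q[...,2]+c["cy"]],-1)
def cyl(x,y,yaw,s,phi,zc=ZC):  # phi: angle from straight up, + toward the axis' left (local +y)
    a=np.array([np.cos(yaw),np.sin(yaw),0]); l=np.array([-np.sin(yaw),np.cos(yaw),0])
    s,phi=np.asarray(s)[...,None],np.asarray(phi)[...,None]
    return np.array([x,y,zc])+s*a+RAD*(np.sin(phi)*l+np.cos(phi)*np.array([0,0,1]))
def desc(cnt):
    m=cv2.moments(cnt.astype(np.float32).reshape(-1,1,2)); A=m["m00"]
    return np.array([m["m10"]/A,m["m01"]/A]),.5*np.arctan2(2*m["mu11"],m["mu20"]-m["mu02"])
def mask(im,n,g):
    hsv=cv2.cvtColor(cv2.GaussianBlur(im,(3,3),0),cv2.COLOR_RGB2HSV)
    blue=(hsv[...,0]>100)&(hsv[...,0]<130)&(hsv[...,1]>120)
    w=np.zeros(im.shape[:2],np.uint8)
    u=proj([g[0],g[1],ZC],n); cv2.circle(w,tuple(int(v) for v in u),27,1,-1)
    _,lab,st,ce=cv2.connectedComponentsWithStats(((~blue)&(w>0)).astype(np.uint8))
    k=1+np.argmin(np.linalg.norm(ce[1:]-u,axis=1)+100*(st[1:,4]<150))
    return (lab==k).astype(np.uint8)
def fit(ims,g,yaw0=0.):
    S,P=np.meshgrid([-.05,.05],np.linspace(-np.pi,np.pi,40)); obs={}
    for n,im in ims.items():
        M=mask(im,n,g); m=cv2.moments(M,True); obs[n]=(np.array([m["m10"]/m["m00"],m["m01"]/m["m00"]]),.5*np.arctan2(2*m["mu11"],m["mu20"]-m["mu02"]),m["m00"])
    def res(p):
        o=[]
        for n,(c,a,_) in obs.items():
            h=cv2.convexHull(proj(cyl(*p,S,P),n).reshape(-1,2).astype(np.float32)); c2,a2=desc(h)
            o+=[*(c2-c),10*np.sin(a2-a)]
        return np.array(o)
    f=least_squares(res,[g[0],g[1],yaw0],diff_step=1e-3,x_scale=[.01,.01,.1])
    return f.x,np.round(f.fun,1),{n:int(o[2]) for n,o in obs.items()}
PH=np.radians(np.arange(-120,121,2)); SS=np.linspace(-.06,.062,123)
def unwrap(im,n,p,zc=ZC):
    S,P=np.meshgrid(SS,PH); uv=proj(cyl(*p,S,P,zc),n).astype(np.float32)
    return cv2.remap(im,uv[...,0],uv[...,1],cv2.INTER_CUBIC)
def colours(t):
    """per phi row: yellow, red, green measure over the can middle"""
    t=t[:,28:96].astype(float).mean(1); r_,g,b=t.T
    return np.minimum(r_,g)-b, r_-np.maximum(g,b), g-np.maximum(r_,b)
def snap(): return {n:vision.snapshot(n) for n in("scene","top")}
def peaks(ims,p,zc=ZC):
    out={}
    for n in ims:
        cam=C[n]["position"]-np.array([p[0],p[1],zc]); l=np.array([-np.sin(p[2]),np.cos(p[2]),0])
        pc=np.arctan2(cam@l,cam[2]); ok=abs(PH-pc)<1.25
        for nm,v in zip("YRG",colours(unwrap(ims[n],n,p,zc))):
            v=np.where(ok,v,-99); k=v.argmax(); w=np.clip(v-v[k]*.5,0,None)*(abs(PH-PH[k])<.5)
            out[n+nm]=(round(float((w*PH).sum()/w.sum()),2) if w.sum()>0 else None,int(v[k]))
    return out
E
python3 - <<'E'
from h import *
ims=snap(); np.savez("ims0.npz",**ims); rows=[]
for g in [(.4375,.319),(.4435,-.108),(.4277,-.321)]:
    p,f,a=fit(ims,g); print(np.round(p,4),f,a,peaks(ims,p))
    row=[]
    for n in ims:
        u=proj([g[0],g[1],ZC],n).astype(int); c=ims[n][u[1]-26:u[1]+26,u[0]-26:u[0]+26].copy()
        m=mask(ims[n],n,g)[u[1]-26:u[1]+26,u[0]-26:u[0]+26]
        c=cv2.resize(c,(190,190),interpolation=cv2.INTER_CUBIC); k=cv2.findContours(cv2.resize(m,(190,190)),0,1)[0]; cv2.drawContours(c,k,-1,(255,0,255),1)
        row+=[c,cv2.resize(unwrap(ims[n],n,p),(190,190))]
    rows.append(np.hstack(row))
cv2.imwrite("pics/un0.png",np.vstack(rows)[:,:,::-1])
E
```

```text
[ 0.4324  0.3194 -0.1368] [ 0.1  0.8 -0.1  0.7  0.4  0.1] {'scene': 697, 'top': 487} {'sceneY': (None, 0), 'sceneR': (0.32, 76), 'sceneG': (None, -7), 'topY': (-0.91, 22), 'topR': (0.55, 53), 'topG': (None, -2)}
[ 0.4418 -0.1041 -0.2622] [ 0.3  0.6  0.   0.5  0.  -0. ] {'scene': 511, 'top': 475} {'sceneY': (None, -3), 'sceneR': (-0.03, 49), 'sceneG': (None, -6), 'topY': (-0.76, 6), 'topR': (0.17, 58), 'topG': (-0.91, 1)}
[ 0.4203 -0.3166  0.2263] [ 0.2  0.9  0.1  0.6  0.1 -0.1] {'scene': 463, 'top': 496} {'sceneY': (1.28, 8), 'sceneR': (1.24, 9), 'sceneG': (-0.19, 12), 'topY': (1.42, 30), 'topR': (0.9, 8), 'topG': (0.06, 30)}
```

View pics/un0.png

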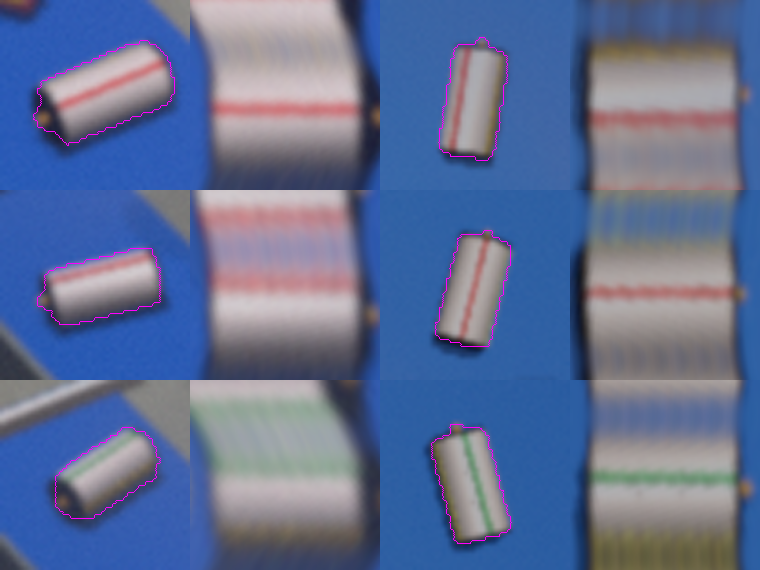

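```bash
cat >> h.py <<'E'
HOME=[-1.446,.276,1.505,0,1.361,-.121]
def down(a):
    q=(R.from_euler("z",a)*R.from_euler("x",np.pi)).as_quat(); return np.array([q[3],*q[:3]])
def jaw(yaw,pos):
    """orientation with the jaws across the motor; the half turn that keeps joint 6 nearest its middle"""
    c=[]
    for s in(1,-1):
        q=down(yaw+s*np.pi/2); j=inverse_kinematics(pos,q)
        if j is not None: c.append((abs(j[5]),q))
    return min(c,key=lambda t:t[0])[1]
def stroke(p,d):
    """roll the motor at p=(x,y,yaw) by d metres along its left, fingertip on top"""
    l=np.array([-np.sin(p[2]),np.cos(p[2]),0]); a=np.array([p[0],p[1],0])-l*d/2
    q=jaw(p[2],a+[0,0,.1])
    if abs(telemetry.current_opening())>.002: gripper_to(0.,20)
    r.move_to(a+[0,0,.13],q); r.move_l(a+[0,0,.085],vel=.15)
    hit=r.move_l(a+[0,0,.070],vel=.01,guard=4.); e=np.array(telemetry.current_ee_pos())
    f0=telemetry.current_wrist_force()
    r.move_l([*(a+l*2*d)[:2],e[2]],vel=.05); f1=telemetry.current_wrist_force(); r.hold(.3)
    e=np.array(telemetry.current_ee_pos()); r.move_l(e+[0,0,.06],vel=.1)
    print("stroke",hit,"z",round(e[2],4),"F",np.round(f0,1),np.round(f1,1))
def look(gs,tag=None,zc=ZC):
    """fresh measurement of the motors near gs; optional mosaic"""
    ims=snap(); ps=[]; rows=[]
    for g in gs:
        p,f,a=fit(ims,g); ps.append(p); per={n:np.round(fit({n:ims[n]},g)[0],4).tolist() for n in ims}
        print(np.round(p,4),a,per); print("  ",{n:{k:v for k,v in peaks({n:ims[n]},per[n]).items() if v[1]>4} for n in ims})
        row=[]
        for n in ims:
            u=proj([g[0],g[1],ZC],n).astype(int); c=ims[n][u[1]-26:u[1]+26,u[0]-26:u[0]+26]
            row+=[cv2.resize(c,(190,190),interpolation=cv2.INTER_CUBIC),cv2.resize(unwrap(ims[n],n,p),(190,190))]
        rows.append(np.hstack(row))
    if tag: cv2.imwrite(f"pics/{tag}.png",np.vstack(rows)[:,:,::-1])
    print("t",telemetry.current_t()); return ps
G0=[(.4375,.319),(.4435,-.108),(.4277,-.321)]
E
python3 - <<'E'
from h import *
look(G0)
stroke([.4418,-.1041,-.2622],.016)
r.movej(HOME)
look([G0[0],(.446,-.09),G0[2]],"un1")
E
```

```text
[ 0.4323  0.3193 -0.1371] {'scene': 694, 'top': 487} {'scene': [0.4306, 0.3168, -0.1472], 'top': [0.4337, 0.3218, -0.1285]}
   {'scene': {'sceneR': (0.42, 76)}, 'top': {'topY': (-1.08, 22), 'topR': (0.42, 53)}}
[ 0.4418 -0.1041 -0.2627] {'scene': 511, 'top': 475} {'scene': [0.441, -0.107, 0.0], 'top': [0.4419, -0.1024, -0.2654]}
   {'scene': {'sceneR': (0.18, 31)}, 'top': {'topY': (-0.87, 6), 'topR': (0.1, 58)}}
[ 0.4204 -0.3166  0.2278] {'scene': 465, 'top': 496} {'scene': [0.4185, -0.3212, 0.239], 'top': [0.4208, -0.3147, 0.2204]}
   {'scene': {'sceneY': (1.44, 9), 'sceneR': (1.4, 9), 'sceneG': (0.01, 13)}, 'top': {'topY': (1.36, 31), 'topR': (0.83, 8), 'topG': (-0.02, 30)}}
t 1.0
stroke True z 0.0754 F [-1.  -0.2  4.3] [0.6 0.6 4.3]
[ 0.4325  0.3194 -0.1342] {'scene': 696, 'top': 487} {'scene': [0.4305, 0.3167, 0.0], 'top': [0.4337, 0.3218, -0.1285]}
   {'scene': {'sceneR': (0.42, 62)}, 'top': {'topY': (-1.07, 22), 'topR': (0.42, 53)}}
[ 0.446 -0.09   0.   ] {'scene': 531, 'top': 470} {'scene': [0.446, -0.09, 0.0], 'top': [0.4461, -0.0873, 0.0]}
   {'scene': {'sceneR': (0.73, 40)}, 'top': {'topY': (-0.54, 23), 'topR': (0.71, 26)}}
[ 0.4203 -0.3165  0.2249] {'scene': 465, 'top': 497} {'scene': [0.4184, -0.3212, 0.2324], 'top': [0.4208, -0.3146, 0.2208]}
   {'scene': {'sceneY': (1.43, 8), 'sceneR': (1.4, 9), 'sceneG': (0.0, 13)}, 'top': {'topY': (1.35, 31), 'topR': (0.82, 8), 'topG': (-0.02, 29)}}
t 9.8167
```

View pics/un1.png

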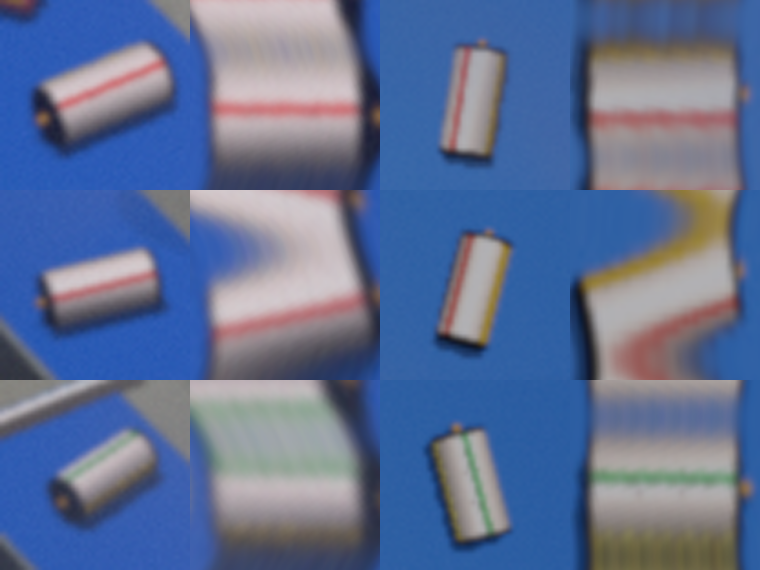

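```bash
sed -i 's/def fit(ims,g,yaw0=0.)/def fit(ims,g,yaw0=.2)/' h.py
cat >> h.py <<'E'
def adv(p,d): return np.array([p[0]-np.sin(p[2])*d,p[1]+np.cos(p[2])*d,p[2]])
E
python3 - <<'E'
from h import *
c=[.4203,-.3165,.226]; stroke(c,-.0165); stroke(adv(c,-.0165),-.0165); c=adv(c,-.033)
b=[.446,-.0886,-.2627]; stroke(b,.016); b=adv(b,.016)
a=[.4324,.3194,-.137]; stroke(a,.012); stroke(adv(a,.012),.012); a=adv(a,.024)
r.movej(HOME)
look([a,b,c],"un2")
E
```

```text
stroke True z 0.0757 F [-0.5  0.2  4.5] [ 0.1 -0.3  7.6]
stroke True z 0.0758 F [-0.1  0.8  4. ] [-0.9 -0.8  8. ]
stroke True z 0.0754 F [-0.7 -1.2  5.2] [-1.8  0.6  2.5]
stroke True z 0.0759 F [ 0.2 -0.4  3.8] [-0.8  0.4  4.9]
stroke True z 0.0758 F [-0.4 -0.8  4.4] [-0.4  0.1  2.7]
[ 0.4362  0.3437 -0.1272] {'scene': 698, 'top': 490} {'scene': [0.4347, 0.3414, -0.1189], 'top': [0.4373, 0.346, -0.1328]}
   {'scene': {'sceneY': (-0.22, 87), 'sceneR': (-0.23, 34)}, 'top': {'topY': (-0.24, 93), 'topR': (-0.36, 10)}}
[ 0.4504 -0.0726 -0.266 ] {'scene': 528, 'top': 474} {'scene': [0.4487, -0.0762, -0.2637], 'top': [0.451, -0.0705, -0.2679]}
   {'scene': {'sceneY': (-0.09, 58), 'sceneR': (-0.1, 25)}, 'top': {'topY': (-0.19, 111), 'topR': (-0.24, 17)}}
[ 0.4284 -0.3505  0.2374] {'scene': 459, 'top': 492} {'scene': [0.4267, -0.3551, 0.2529], 'top': [0.4288, -0.3486, 0.2287]}
   {'scene': {'sceneY': (0.15, 80), 'sceneR': (0.14, 28)}, 'top': {'topY': (0.17, 112), 'topR': (1.32, 13)}}
t 34.5
```

View pics/un2.png

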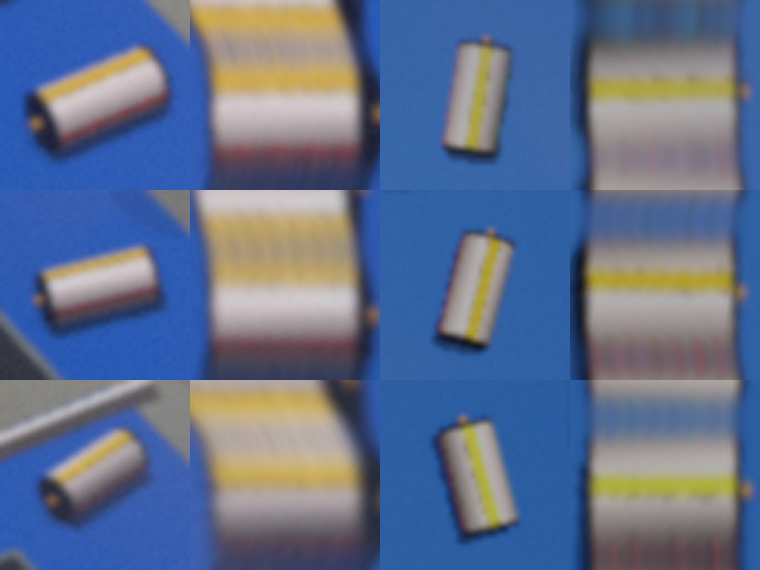

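Run:
```python
from h import *
a=[.4362,.3437,-.129];b=[.4504,-.0726,-.266];c=[.4284,-.3505,.233]
stroke(c,-.0038);stroke(b,.0034);stroke(a,.0055)
r.movej(HOME)
look([adv(a,.0055),adv(b,.0034),adv(c,-.0038)],"un3")
for n in("scene","top"): print([np.round(d["at"],4).tolist() for d in models.mark_of("saddle0",n)],[np.round(d["at"],4).tolist() for d in models.mark_of("case",n)])
```

```text
stroke True z 0.0762 F [-0.3  0.4  4. ] [ 1.1 -0.5  3.1]
stroke True z 0.0762 F [-0.8 -0.2  4.1] [-0.4 -1.5  3.1]
stroke True z 0.0762 F [-0.3  0.5  4. ] [ 1.  -0.5  1.9]
[ 0.4371  0.3508 -0.1414] {'scene': 707, 'top': 476} {'scene': [0.4357, 0.3489, -0.1388], 'top': [0.4383, 0.3528, -0.142]}
   {'scene': {'sceneY': (0.04, 103), 'sceneR': (0.02, 30)}, 'top': {'topY': (0.05, 99), 'topR': (0.45, 7)}}
[ 0.4517 -0.0679 -0.2695] {'scene': 536, 'top': 470} {'scene': [0.4506, -0.0716, -0.2647], 'top': [0.4519, -0.0656, -0.2731]}
   {'scene': {'sceneY': (0.06, 80), 'sceneR': (0.04, 27)}, 'top': {'topY': (0.01, 111), 'topR': (0.84, 10)}}
[ 0.43   -0.3561  0.2364] {'scene': 455, 'top': 492} {'scene': [0.4277, -0.3609, 0.262], 'top': [0.4307, -0.3542, 0.2209]}
   {'scene': {'sceneY': (-0.07, 64), 'sceneR': (-0.03, 25)}, 'top': {'topY': (-0.08, 113), 'topR': (1.36, 24)}}
t 50.775
[[0.6368, 0.1074, 0.0481], [0.6328, -0.0818, 0.0461], [0.6383, 0.0142, 0.0436]] [[0.64, -0.0338, 0.0028], [0.6126, -0.4075, 0.0026], [0.64, 0.011, 0.0457]]
[[0.6394, 0.0085, 0.0438], [0.6346, 0.1051, 0.0464], [0.6397, -0.1696, 0.0443], [0.641, -0.0773, 0.0415]] [[0.6354, -0.0323, 0.0035], [0.6373, -0.0766, 0.0462]]
```

View pics/un3.png

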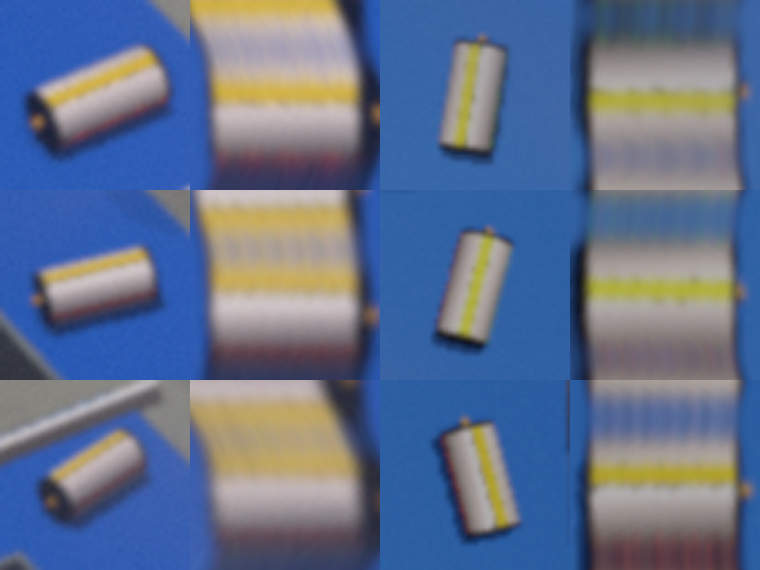

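```bash
cat >> h.py <<'E'
def grasp(p,f=12,opn=.074):
    g=np.array([p[0],p[1],.035]); q=jaw(p[2],g)
    gripper_to(opn,f); r.move_to(g+[0,0,.10],q); r.move_l(g,vel=.12)
    gripper_to(.040,f); return telemetry.current_opening()
E
python3 - <<'E'
from h import *
fitp=[(.4371,.3508,-.141),(.4517,-.0679,-.269),(.43,-.3561,.233)]
M=[]
for n in("scene","top"): vision.snapshot(n); M+=[d["at"] for d in models.mark_of("motor1",n)]
P=[]
for p in fitp:
    m=np.array([k for k in M if np.hypot(k[0]-p[0],k[1]-p[1])<.03]); print(np.round(m,4).tolist())
    xy=.5*np.array(p[:2])+.5*m[:,:2].mean(0) if len(m) else np.array(p[:2]); P.append((*xy,p[2]))
print(np.round(P,4).tolist())
for p in P[::-1]:
    print("open",grasp(p),np.round(telemetry.current_wrist_force(),1)); gripper_to(.074)
    r.move_l(np.array(telemetry.current_ee_pos())+[0,0,.08],vel=.15)
r.movej(HOME); look(P,"un4")
E
```

```text
[[0.4405, 0.3484, 0.0263], [0.4393, 0.3498, 0.0268]]
[[0.4504, -0.0698, 0.025], [0.4537, -0.0686, 0.0249]]
[[0.4329, -0.3594, 0.0268], [0.4347, -0.36, 0.0301]]
[[0.4385, 0.35, -0.141], [0.4519, -0.0686, -0.269], [0.4319, -0.3579, 0.233]]
open 0.047784643673826885 [-0.   0.9  1.5]
open 0.04803580501663226 [-0.4 -0.   2.4]
open 0.04769366918603732 [-0.9 -0.5  2.7]
[ 0.4371  0.3512 -0.1401] {'scene': 704, 'top': 475} {'scene': [0.4358, 0.3493, -0.1311], 'top': [0.4382, 0.3533, -0.146]}
   {'scene': {'sceneY': (0.07, 105), 'sceneR': (0.05, 30)}, 'top': {'topY': (0.08, 98), 'topR': (0.33, 7)}}
[ 0.4517 -0.0674 -0.2732] {'scene': 535, 'top': 468} {'scene': [0.4504, -0.0709, -0.2547], 'top': [0.452, -0.0653, -0.2838]}
   {'scene': {'sceneY': (0.05, 81), 'sceneR': (0.04, 27)}, 'top': {'topY': (0.01, 110), 'topR': (0.83, 10)}}
[ 0.4299 -0.3563  0.2341] {'scene': 460, 'top': 494} {'scene': [0.4279, -0.361, 0.2575], 'top': [0.4305, -0.3545, 0.2199]}
   {'scene': {'sceneY': (-0.09, 63), 'sceneR': (-0.06, 25)}, 'top': {'topY': (-0.09, 112), 'topR': (1.35, 22)}}
t 69.2333
```

View pics/un4.png

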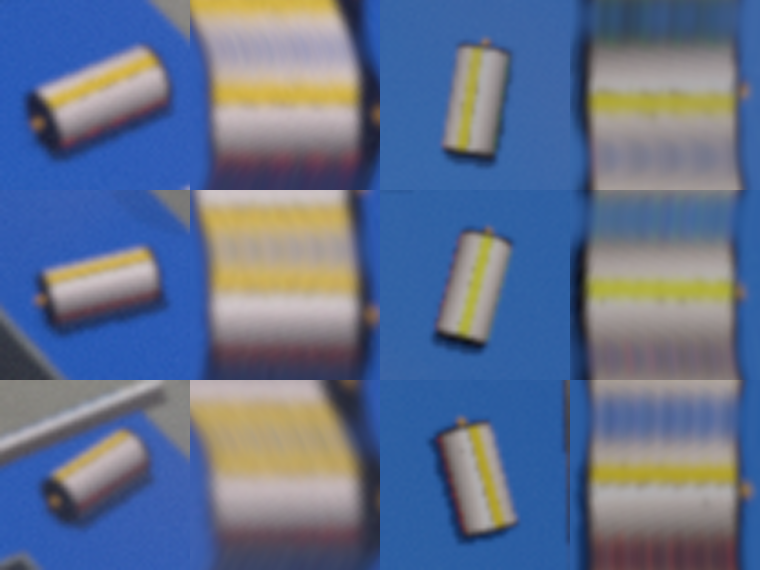

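```bash
cat >> h.py <<'E'
CX,CY=.638,-.033
def place(k):
    t=np.array([CX,CY+(-.138,-.046,.046,.138)[k],.053]); e=np.array(telemetry.current_ee_pos())
    r.move_l(e+[0,0,.16],vel=.2)
    r.move_to(t+[0,0,.13],jaw(0.,t+[0,0,.13])); r.move_l(t+[0,0,.012],vel=.12); f0=np.array(telemetry.current_wrist_force())
    hit=r.move_l(t-[0,0,.004],vel=.015,guard=4.); e=np.array(telemetry.current_ee_pos())
    print("place",k,hit,np.round(e,4),np.round(telemetry.current_wrist_force()-f0,1),round(telemetry.current_opening(),4))
    gripper_to(.062); r.move_l(e+[0,0,.12],vel=.12)
PP=[(.4385,.35,-.141),(.4519,-.0686,-.269),(.4319,-.3579,.233)]
E
python3 - <<'E'
from h import *
stroke(PP[2],.002); stroke(PP[0],-.0016)
r.movej(HOME)
P=[adv(PP[0],-.0016),PP[1],adv(PP[2],.002)]
look(P)
E
```

```text
stroke True z 0.0762 F [ 0.  -0.6  3.8] [-0.1  0.8  2.2]
stroke True z 0.0762 F [-0.4  0.1  4.6] [-0.6 -0.5  2.4]
[ 0.437   0.3503 -0.1373] {'scene': 709, 'top': 479} {'scene': [0.4357, 0.3484, -0.1324], 'top': [0.4382, 0.3523, -0.1398]}
   {'scene': {'sceneY': (0.02, 104), 'sceneR': (-0.0, 30)}, 'top': {'topY': (0.04, 99), 'topR': (0.47, 7)}}
[ 0.4518 -0.0675 -0.2745] {'scene': 535, 'top': 467} {'scene': [0.4504, -0.071, -0.2619], 'top': [0.4521, -0.0654, -0.282]}
   {'scene': {'sceneY': (0.06, 81), 'sceneR': (0.04, 27)}, 'top': {'topY': (0.02, 110), 'topR': (0.82, 9)}}
[ 0.4297 -0.3553  0.2327] {'scene': 459, 'top': 493} {'scene': [0.4275, -0.3602, 0.2472], 'top': [0.4303, -0.3535, 0.2252]}
   {'scene': {'sceneY': (-0.06, 67), 'sceneR': (-0.03, 25)}, 'top': {'topY': (-0.06, 113), 'topR': (1.35, 22)}}
t 83.05
```

Run:
```python
from h import *
print(grasp(PP[1],20)); place(2); r.movej(HOME)
ims=snap()
for g in [(.4384,.3491),(.4321,-.3569)]: print(np.round(fit(ims,g)[0],4))
c=[]
for n in ims:
    u=proj([CX,CY+.046,.05],n).astype(int); c.append(cv2.resize(ims[n][u[1]-55:u[1]+55,u[0]-55:u[0]+55],(390,390),interpolation=cv2.INTER_CUBIC))
cv2.imwrite("pics/p1.png",np.hstack(c)[:,:,::-1]); print(telemetry.current_t())
print(peaks(ims,(CX,CY+.046,0.),.045), [np.round(d["at"],4).tolist() for d in models.mark_of("motor1","top")])
```

```text
0.04757351810157326
place 2 True [0.6379 0.013  0.0533] [0.5 0.2 8.3] 0.0474
[ 0.437   0.3503 -0.1384]
[ 0.4298 -0.3555  0.2343]
95.9417
{'sceneY': (-0.05, 93), 'sceneR': (-0.09, 29), 'sceneG': (None, -8), 'topY': (0.17, 110), 'topR': (1.06, 9), 'topG': (-1.08, 4)} [[0.6399, 0.0108, 0.0429], [0.5586, 0.6053, 0.0256], [0.4386, 0.1617, 0.0308], [0.4354, -0.3578, 0.03], [0.4391, 0.3468, 0.0269]]
```

View pics/p1.png

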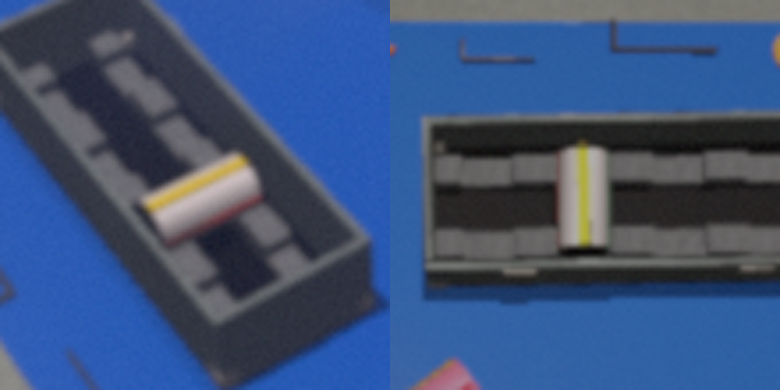

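```bash
sed -i 's/vel=.015,guard=4/vel=.008,guard=3/' h.py
python3 - <<'E'
from h import *
print(grasp((.4384,.3491,-.139),20)); place(3); r.movej(HOME)
ims=snap(); p=fit(ims,(.4321,-.3569))[0]; print(np.round(p,4),peaks(ims,p))
if np.hypot(p[0]-.4298,p[1]+.3555)<.003:
    print(grasp((.4322,-.3569,.233),20)); place(1); r.movej(HOME)
ims=snap(); c=[]
for n in ims:
    u=proj([CX,CY+.046,.05],n).astype(int); c.append(cv2.resize(ims[n][u[1]-65:u[1]+65,u[0]-65:u[0]+65],(390,390),interpolation=cv2.INTER_CUBIC))
cv2.imwrite("pics/p2.png",np.hstack(c)[:,:,::-1]); print(telemetry.current_t())
for k in(-.046,.046,.138): print({a:b for a,b in peaks(ims,(CX,CY+k,0.),.045).items() if a[-1]=="Y"})
for t in("motor1","torch","power_box","flux"): print(t,[np.round(d["at"],4).tolist() for d in models.mark_of(t,"top")])
E
```

```text
0.04769500550173856
place 3 True [0.638  0.105  0.0533] [ 0.1 -0.4  9.9] 0.0472
[ 0.4297 -0.3553  0.2289] {'sceneY': (-0.27, 66), 'sceneR': (-0.21, 26), 'sceneG': (None, -7), 'topY': (0.01, 113), 'topR': (1.44, 23), 'topG': (None, -3)}
0.04771144172056002
place 1 True [ 0.638  -0.079   0.0533] [-0.1  0.4  8. ] 0.0474
122.7917
{'sceneY': (-0.18, 80), 'topY': (0.07, 109)}
{'sceneY': (-0.05, 91), 'topY': (0.17, 110)}
{'sceneY': (-0.0, 100), 'topY': (0.18, 109)}
motor1 [[0.64, 0.0113, 0.0452], [0.24, 0.3245, 0.0234], [0.5577, 0.6041, 0.0259], [0.6412, 0.1028, 0.0439], [0.4364, 0.1643, 0.0275], [0.641, -0.0817, 0.0486]]
torch [[0.6118, -0.4072, 0.0039]]
power_box [[0.6592, 0.3809, 0.003], [0.6378, 0.0097, 0.0424]]
flux [[0.7062, -0.3139, -0.0005]]
```

View pics/p2.png

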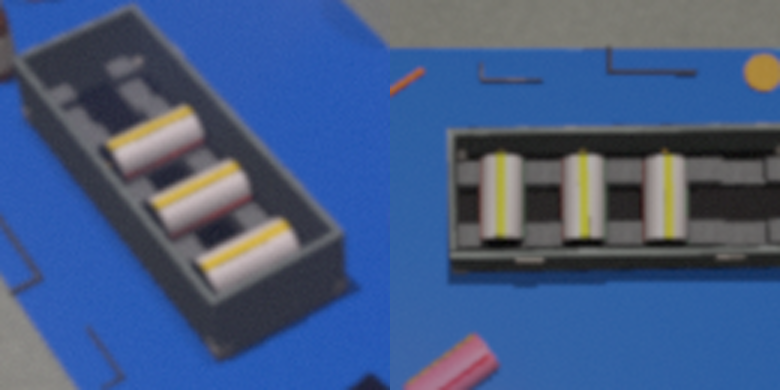

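```bash
python3 -c "
from plant import r; print(r.sign_off())"
```

```text
the job is handed in; nothing more can be done
None
```

The job is handed in at about 123 s. Only three gyro motors were present. I rolled each one along the mat with light fingertip strokes until its stripe faced up. The cameras confirmed all three stripe-up together, within about 0.06 rad, before I packed any.

- **Packing:** Each motor was gripped across its sides and lowered slowly under force guard into saddle 1, 2 or 3. All three touched down at the expected height (TCP at 0.0533 m for a target of 0.053 m). The contact force was about 8 to 10 N. That is above the 3 to 4 N guard setting, but gentle.
- **Final pictures:** All three lie fully down with the stripe up. The torch, power unit and jar read within about 4 mm of where they started. The pink look-alikes were not touched and still read within about 5 mm of their starting positions.
- **Where the cameras disagreed:** In the case, the two cameras differed by 0.18 to 0.25 rad on stripe angle. I put that down to calibration offset, because I used assumed saddle positions rather than fitted ones. Averaged over both cameras, the three stripes are within about 0.1 rad of straight up.
- **Knock:** I saw no motor knocked aside in any of the looks.

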